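# Power up the test bench in order

## Robot

A 6-joint arm with a two-finger parallel gripper is mounted at the origin on the work surface. World frame = base frame: x ahead of the robot, y to its left, z up, the work surface at z = 0. Lengths are in m, angles in degrees, forces in N, time in s.
With the tool pointing down it reaches from about 0.325 to 0.75 m from the base axis. Payload 7.6 kg.
Tool frame: the origin (TCP) lies on the centre line of the jaws, within the pads' length; the fingertips stand ahead of it and the grasp point (between the pads) lies 8 mm behind it (arm.tip_extent is the z of the fingertips in the tool frame, in m); z points along the fingers, y is the line along which they close (so a half turn about z gives the same grasp; the last joint's range is limited). The gripper opens to 85 mm and grips with 20 to 120 N. Pads are 22 mm wide; open, the fingers measure 114 mm over their backs; the gripper's body (76 mm by 85 mm) begins 54 mm behind the grasp point. The pads swing forward as they close: fully open they stand 13 mm farther back than shut.
Start: joints at [-67.397, 2.991, 80.254, -0, 96.75, -4.028], TCP at [0.235, -0.469, 0.21] pointing down, gripper open.
Joint ranges: [-166.34, 166.34], [-52.06, 124.39], [6.96, 135.62], [-60.46, 240.46], [14.63, 156.25], [-167.68, 167.68]. Speed limits (degrees/s): [147.25, 147.25, 172.46, 180, 180, 180].

## Interface

Orientations are given as a 3x3 rotation matrix whose columns are the frame's x, y, z axes.
In Python, from bench import arm, cams, search_frame, outline_of gives the robot as it stands.
- The arm moves only by the tool send_rows, never from a script. Its argument "series" is a list of rows, each a list of 2 entries, a list of its own where there are three numbers: the shift along the tool's x, y, z in m, then the turn about the tool's z in rad. In form: [[[dx, dy, dz], roll], ...]. A call has 1 to 10 rows; each row is the pose to reach, as a shift and turn from the pose commanded when the call began, along the tool's axes at that moment; what a row does not reach only later rows make up. A row lasts 1/12 s, in which the tool goes at most 41.7 mm and 7.16 degrees, less where a joint would pass 70% of its speed; a pose out of reach is approached as far as the arm can. A call with a gripper value outside its range is refused whole. "fingers" is the opening, from 0 (shut) to 1 (fully open), set as the call begins (left out, the last holds). The fingers move at their own pace and stop on an object; "force" is the grip in N (left out, the last holds). Time passes only in rows, so rows that repeat a pose let the fingers close. It gives the time, the measured TCP pose, the force, the opening and the grip force at its end, in the units of the state.
- arm.get_state(): the state, without advancing time (a new reading comes with each control period).
- cams.camera(name): name is "side" or "top"; returns the picture (480x640x3 uint8, red, green, blue); there is no depth.
- cams.camera_model(name): a dict with "camera_matrix" (3x3 intrinsics, pixels), "view" (4x4, takes a point from world to camera coordinates). Camera axes: x right, y down, z forward; pixel columns grow to the right and rows downward; lengths in m; the calibration is good to about 2 mm. A picture is of the moment at which its call begins. camera_model takes no time and is no camera call.
- arm.sign_off(): hands the job in; it is judged then, once.
Trained networks look in the newest picture that a camera, given by its name, has taken for a name from the list of things; names that differ only in an ending like _2 or _b are one class to them, and where a whole thing is asked for, a point or a joint stands for the part that bears it (a point fixed in the world has none). Each returns a list of dicts, best first, with "conf" (0 to 1); they miss things now and then, are a little off and sometimes report something else, mostly with a low value. They report only what shows in the picture. A call takes as long as a camera call.
- search_frame(name, camera): "position" ([column, row] in pixels, amid what is visible of it).
- outline_of(name, camera): "region" (480x640 bool, what is visible of it) and "position" ([column, row] in pixels, amid what is visible of it).
The state is a dict: "t": time; "joints": joint angles; "joint_velocities": joint speeds; "tau": joint torques, N m; "ee_pos": TCP position; "tool_rot": TCP orientation; "contact_force": force on the tool from outside, world axes, zero at the start; "moment": the same for the moment, N m; "grip_width": opening from 0.0 (shut) to 1.0 (fully open); "finger_force": force on a finger pad.
Only numpy, scipy, OpenCV 4.12 (cv2) and the standard library are available. Lean on these libraries where they do the work, as an engineer would, in place of code of your own. Each camera call takes 0.05 s, during which the arm holds its last target. There are 200 camera calls.

## Task

Power up the repair bench for testing a board: with a fingertip, lightly press the red key on the isolation unit, then the yellow key on the power supply, then the green key on the test load, each at least half-way in (it stays there; do not ram it against its stop). Leave the blue key of the hot-air unit off; do not pick up or shove the units, disturb nothing else on the bench, and finish with the hand clear.

Things in the scene. Friction and masses are not known exactly. Their poses are not given: they have to be found in the camera images.
- isolation_unit: palm-sized bench unit, loose on rubber feet, beige steel case with black vents and two round sockets in front; 100 mm (x) by 84 mm (y) by 80 mm high, about 0.5 to 1 kg. Origin: centre of its underside; x to its back, y to its left, z up. It carries the red key on its top, 12 mm behind the middle of the top.
- red_key_top (a point): centre of the top face of the round red key (30 mm across) on the isolation unit; moves with the key. Out, it stands 18 mm above the case top; fully in, 4 mm.
- red_key (a joint): how far the key is pushed straight down, in m: 0 out (off), 0.014 fully in; it starts out, within 1.5 mm, and stays where it is left. It takes about 3.5 N to start moving, rising evenly to about 6.5 N at 14 mm, where it meets a hard stop (it need not be pushed so far). It stays in and counts as on anywhere beyond 0.005.
- supply_unit: palm-sized bench unit, loose on rubber feet, black case with a blue display in front; 100 mm (x) by 84 mm (y) by 65 mm high, about 0.5 to 1 kg. Origin: centre of its underside; x to its back, y to its left, z up. It carries the yellow key on its top, 10 mm behind the middle of the top.
- yellow_key_top (a point): centre of the top face of the round yellow key (30 mm across) on the supply unit; moves with the key. Out, it stands 18 mm above the case top; fully in, 4 mm.
- yellow_key (a joint): how far the key is pushed straight down, in m: 0 out (off), 0.014 fully in; it starts out, within 1.5 mm, and stays where it is left. It takes about 3.5 N to start moving, rising evenly to about 6.5 N at 14 mm, where it meets a hard stop (it need not be pushed so far). It stays in and counts as on anywhere beyond 0.005.
- load_unit: palm-sized bench unit, loose on rubber feet, bare aluminium case with low fins (to 54 mm, 23 mm or more to either side of the key); 100 mm (x) by 84 mm (y) by 50 mm high, about 0.5 to 1 kg. Origin: centre of its underside; x to its back, y to its left, z up. It carries the green key on its top, in its middle.
- green_key_top (a point): centre of the top face of the round green key (30 mm across) on the load unit; moves with the key. Out, it stands 18 mm above the case top; fully in, 4 mm.
- green_key (a joint): how far the key is pushed straight down, in m: 0 out (off), 0.014 fully in; it starts out, within 1.5 mm, and stays where it is left. It takes about 3.5 N to start moving, rising evenly to about 6.5 N at 14 mm, where it meets a hard stop (it need not be pushed so far). It stays in and counts as on anywhere beyond 0.005.
- hotair_unit: palm-sized bench unit, loose on rubber feet, white case; 100 mm (x) by 84 mm (y) by 70 mm high, about 0.5 to 1 kg. Origin: centre of its underside; x to its back, y to its left, z up. It carries the blue key on its top, 10 mm behind the middle of the top.
- blue_key_top (a point): centre of the top face of the round blue key (30 mm across) on the hotair unit; moves with the key. Out, it stands 18 mm above the case top; fully in, 4 mm.
- blue_key (a joint): how far the key is pushed straight down, in m: 0 out (off), 0.014 fully in; it starts out, within 1.5 mm, and stays where it is left. It takes about 3.5 N to start moving, rising evenly to about 6.5 N at 14 mm, where it meets a hard stop (it need not be pushed so far). This one must stay off.
- screwdriver: bystander: yellow-handled screwdriver lying flat, 150 mm; origin under its middle.
- phone: bystander: black phone lying flat, 75 x 150 x 9 mm; origin at the centre of its underside.
- solder_spool: bystander: steel spool standing on end, 60 mm across, 46 mm high; origin at the centre of its underside.
- flux_jar: bystander: small amber jar, 48 mm across, 55 mm high; origin at the centre of its underside.
- multimeter: bystander: yellow hand multimeter lying on its back, 150 x 75 x 36 mm; origin at the centre of its underside.
- circuit_board: bystander: green circuit board lying flat, 80 x 110 x 6 mm with parts up to 18 mm high; origin at the centre of its underside.

How it is judged:
By the outcome, as a careful person would: the job done as asked, in the order asked, and still so for the second after the job is handed in, with the robot touching nothing.
It also fails if it takes over 50 s, if anything falls off the work surface, if the arm or the gripper's body presses on something with over 40 N, if the wrist force passes 120 N, or if a joint passes its speed limit or range.

## Working session

There is one attempt and no reset: what is moved stays moved. The work goes in short steps, Python scripts to look and compute and a tool call to move; the robot and the scene stay as the last step left them, time stands still between calls to the robot, and variables do not carry over. Pictures are saved under pics/ and viewed, at most 10 in all, crops included, and the job is handed in when it is done.

Besides the shell and the picture viewer there is one more tool, called after "Call:" by a JSON object that holds its "api" and its "payload". send_rows: Moves the arm, as the interface text tells. Its arguments: {"type":"object","properties":{"series":{"type":"array","items":{"type":"array"}},"fingers":{"type":"number"},"force":{"type":"number"}},"required":["series"]}

```bash
mkdir -p pics
cat > h.py <<'E'
import numpy as np, cv2
from bench import arm, cams, search_frame, outline_of
def ray(cam,px):
    m=cams.camera_model(cam);K=np.array(m["camera_matrix"]);V=np.array(m["view"])
    d=V[:3,:3].T@np.linalg.inv(K)@np.array([px[0],px[1],1.]);o=-V[:3,:3].T@V[:3,3]
    return o,d/np.linalg.norm(d)
def at_z(cam,px,z):
    o,d=ray(cam,px);return o+d*(z-o[2])/d[2]
def tri(a,b):
    (o1,d1),(o2,d2)=ray("top",a),ray("side",b)
    s=np.linalg.lstsq(np.c_[d1,-d2],o2-o1,rcond=None)[0]
    p,q=o1+s[0]*d1,o2+s[1]*d2
    return (p+q)/2,np.linalg.norm(p-q)
def proj(cam,p):
    m=cams.camera_model(cam);c=np.array(m["view"])@np.r_[p,1];u=np.array(m["camera_matrix"])@c[:3];return u[:2]/u[2]
def save(cam,n):
    im=cams.camera(cam);cv2.imwrite(f"pics/{n}.png",im[:,:,::-1]);return im
E
python3 - <<'E'
from h import *
np.set_printoptions(precision=4,suppress=True)
save("top","t0");save("side","s0")
s=arm.get_state();print(s["t"],s["ee_pos"],s["tool_rot"],s["contact_force"],arm.tip_extent)
for k,h in [("red",98),("yellow",83),("green",68),("blue",88)]:
    for n in (k+"_key_top",):
        a=search_frame(n,"top")[:2];b=search_frame(n,"side")[:2]
        print(n,[(x["position"],x["conf"]) for x in a],[(x["position"],x["conf"]) for x in b])
        if a: print(" z",at_z("top",a[0]["position"],h/1000))
        if a and b: print(" tri",*tri(a[0]["position"],b[0]["position"]))
print(cams.camera_model("top")["view"],cams.camera_model("side")["view"])
E
```

```text
0.1 [ 0.2352 -0.469   0.2089] [[ 0.8939  0.4482 -0.0005]
 [ 0.4482 -0.8939  0.0013]
 [ 0.0001 -0.0014 -1.    ]] [-0.1594  0.6639  1.0968] 0.011
red_key_top [([271.5, 252.7], 0.48)] [([230.2, 306.4], 0.64), ([308.9, 274.4], 0.44)]
 z [0.5611 0.1141 0.098 ]
 tri [0.6302 0.1738 0.0112] 0.15290052087105804
yellow_key_top [([273.2, 254.0], 0.56)] []
 z [0.56   0.1111 0.083 ]
green_key_top [] [([382.4, 255.3], 0.62), ([280.6, 371.5], 0.62)]
blue_key_top [([180.7, 296.7], 0.69)] [([281.6, 371.0], 0.77), ([381.0, 265.3], 0.71)]
 z [0.4531 0.3284 0.088 ]
 tri [0.4516 0.3293 0.0787] 0.004804489058722633
[[ 0.0136 -0.9998  0.0124 -0.0223]
 [-0.9862 -0.0155 -0.1646  0.606 ]
 [ 0.1648 -0.01   -0.9863  1.3591]
 [ 0.      0.      0.      1.    ]] [[-0.7902 -0.6128 -0.0064  0.492 ]
 [-0.3386  0.4454 -0.8289  0.2926]
 [ 0.5108 -0.6528 -0.5594  0.9159]
 [ 0.      0.      0.      1.    ]]
```

View pics/t0.png

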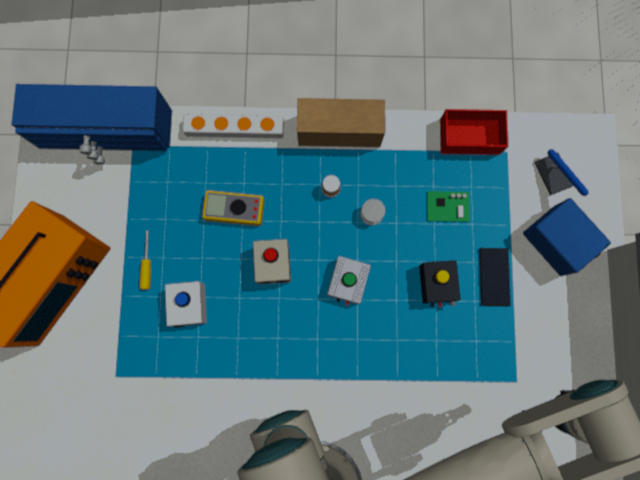

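View pics/s0.png

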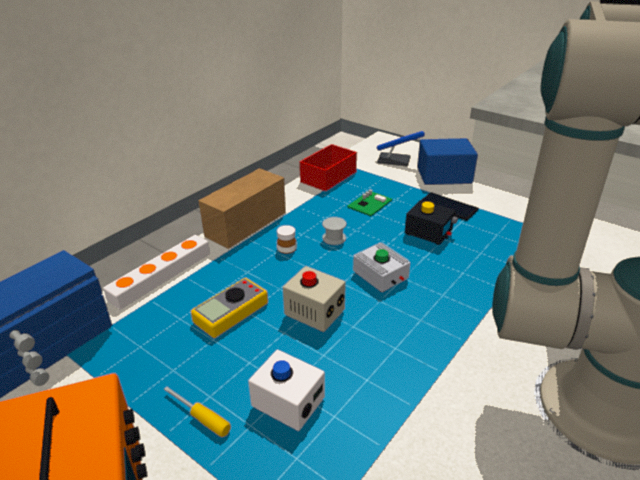

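The top view shows red at (270,255), yellow at (442,277), green at (349,280) and blue at (182,299). In the side view they are at red (309,276), yellow (428,208), green (382,256) and blue (282,369). The network mislabelled some of them: its "yellow" was the red key, and its best side "red" was wrong. I'll refine the positions by colour around these pixels.

```bash
cat > k.py <<'E'
from h import *
np.set_printoptions(precision=4,suppress=True)
T={"red":((270,255),(309,278),.098),"yellow":((442,277),(428,208),.083),"green":((349,280),(382,256),.068)}
def cen(im,p,name):
    hsv=cv2.cvtColor(im,cv2.COLOR_RGB2HSV).astype(int)
    h0={"red":0,"yellow":25,"green":70}[name]
    dh=np.abs((hsv[...,0]-h0+90)%180-90)
    m=(dh<14)&(hsv[...,1]>130)&(hsv[...,2]>60)
    w=np.zeros_like(m);w[p[1]-14:p[1]+15,p[0]-14:p[0]+15]=1;m&=w
    n,l,st,c=cv2.connectedComponentsWithStats(m.astype(np.uint8))
    i=1+np.argmax(st[1:,4]);x,y,ww,hh,a=st[i]
    return c[i],(x,y,ww,hh,a)
if __name__=="__main__":
    t=cams.camera("top");s=cams.camera("side")
    for k,(a,b,z) in T.items():
        ca,ba=cen(t,a,k);cb,bb=cen(s,b,k)
        P,e=tri(ca,cb);print(k,ca,ba,cb,bb,"\n  tri",P,e,"top@z",at_z("top",ca,z),"side@z",at_z("side",cb,z-.004))
        r=np.hypot(*P[:2]);print("  reach",r)
    crop=lambda im,p:cv2.resize(im[p[1]-25:p[1]+25,p[0]-25:p[0]+25],(250,250),interpolation=0)
    cv2.imwrite("pics/c.png",np.vstack([np.hstack([crop(t,T[k][0]) for k in T]),np.hstack([crop(s,T[k][1]) for k in T])])[:,:,::-1])
E
python3 k.py
```

```text
red [270.0797 254.2391] (np.int32(264), np.int32(248), np.int32(13), np.int32(13), np.int32(138)) [308.6632 278.1503] (np.int32(302), np.int32(271), np.int32(15), np.int32(15), np.int32(193)) 
  tri [0.5589 0.1184 0.0914] 0.001724735725820684 top@z [0.5573 0.1174 0.098 ] side@z [0.5576 0.1213 0.094 ]
  reach 0.5713465526863164
yellow [442.3467 276.1533] (np.int32(436), np.int32(270), np.int32(14), np.int32(14), np.int32(150)) [427.3356 206.8121] (np.int32(421), np.int32(201), np.int32(14), np.int32(13), np.int32(149)) 
  tri [ 0.5141 -0.301   0.0768] 0.002928321002325792 top@z [ 0.5121 -0.3002  0.083 ] side@z [ 0.5138 -0.297   0.079 ]
  reach 0.5956939368097228
green [349.1186 278.7034] (np.int32(344), np.int32(273), np.int32(12), np.int32(12), np.int32(118)) [381.4962 255.4046] (np.int32(375), np.int32(249), np.int32(13), np.int32(13), np.int32(131)) 
  tri [ 0.5057 -0.0748  0.0603] 0.0020627497252688164 top@z [ 0.504  -0.0748  0.068 ] side@z [ 0.504  -0.0699  0.064 ]
  reach 0.5111587711539682
```

View pics/c.png

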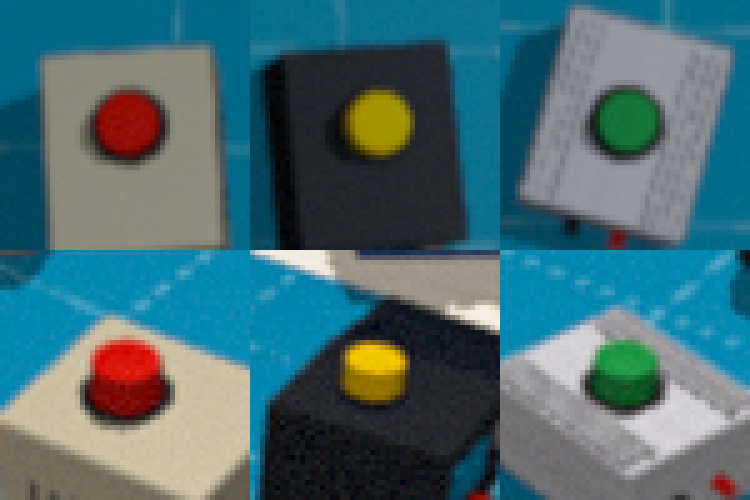

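Call:
{"api": "send_rows", "payload": {"series": [[[0,0,0],0]], "fingers": 0}}

```text
t: 0.68
ee_pos: [0.2354, -0.4693, 0.2096]
tool_rot: [[0.894, 0.448, 0.0], [0.448, -0.894, -0.0], [-0.0, 0.0, -1.0]]
contact_force: [-1.0, 0.0, -0.3]
grip_width: 0.889
finger_force: 0.0
```

Call:
{"api": "send_rows", "payload": {"series": [[[0.551,-0.381,0],0],[[0.551,-0.381,0],0],[[0.551,-0.381,0],0],[[0.551,-0.381,0],0],[[0.551,-0.381,0],0],[[0.551,-0.381,0],0],[[0.551,-0.381,0],0],[[0.551,-0.381,0],0],[[0.551,-0.381,0],0],[[0.551,-0.381,0],0]]}}

```text
t: 1.52
ee_pos: [0.4361, -0.1018, 0.21]
tool_rot: [[0.894, 0.448, 0.001], [0.448, -0.894, -0.0], [0.001, 0.001, -1.0]]
contact_force: [0.3, -1.0, -0.7]
grip_width: -0.002
finger_force: 0.0
```

```bash
python3 -c "
from h import *
s=arm.get_state();R=np.array(s['tool_rot']);print(s['t'],s['ee_pos'],arm.tip_extent,s['grip_width'],R.T@(np.array([.5575,.118,.21])-s['ee_pos']),R)"
```

```text
1.5167 [ 0.43606072 -0.1018418   0.20995517] 0.011 -0.0017842740879412855 [ 2.07097201e-01 -1.42086819e-01 -1.78866321e-05] [[ 8.93915710e-01  4.48234020e-01  9.83484948e-04]
 [ 4.48234567e-01 -8.93915878e-01 -4.20706731e-04]
 [ 6.90577742e-04  8.16908306e-04 -9.99999428e-01]]
```

Call:
{"api": "send_rows", "payload": {"series": [[[0.207,-0.142,0],0],[[0.207,-0.142,0],0],[[0.207,-0.142,0],0],[[0.207,-0.142,0],0],[[0.207,-0.142,0],0],[[0.207,-0.142,0],0],[[0.207,-0.142,0],0],[[0.207,-0.142,0.04],0],[[0.207,-0.142,0.075],0],[[0.207,-0.142,0.075],0]]}}

```text
t: 2.35
ee_pos: [0.553, 0.1154, 0.1265]
tool_rot: [[0.894, 0.449, -0.013], [0.449, -0.894, -0.002], [-0.013, -0.004, -1.0]]
contact_force: [-1.5, -0.9, -1.6]
grip_width: 0.002
finger_force: 0.0
```

Run:
```python
from h import *
s=arm.get_state();print(s['t'],s['ee_pos'],s['contact_force'])
e=np.array(s['ee_pos'])
out=[]
for c in("top","side"):
    im=cams.camera(c).copy()
    for z,col in((.098,(255,255,255)),(e[2]-.011,(255,0,255))):
        p=proj(c,[e[0],e[1],z]) ;im[int(round(p[1])),int(round(p[0]))]=col
    p=proj(c,[.5575,.118,.098]).astype(int);out.append(cv2.resize(im[p[1]-50:p[1]+50,p[0]-50:p[0]+50],(400,400),interpolation=0))
cv2.imwrite("pics/r1.png",np.hstack(out)[:,:,::-1])
```

```text
2.35 [0.55298317 0.11540974 0.1264764 ] [-1.48218011 -0.87040974 -1.57085049]
```

View pics/r1.png

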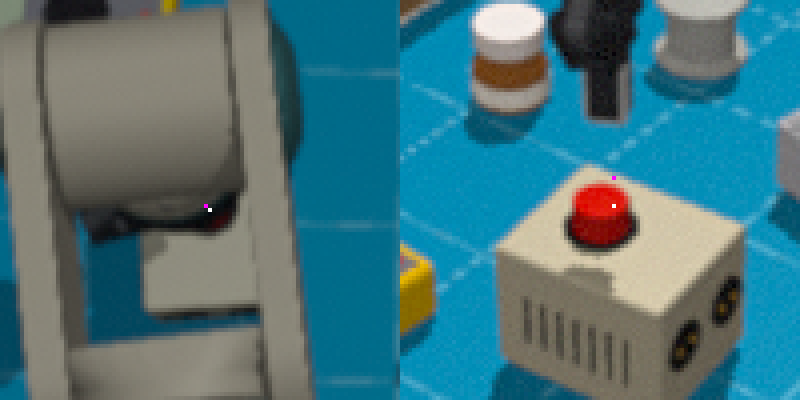

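The side picture shows the tip about 14 px higher than I predicted, so I'm checking again now that the arm has settled.

Run:
```python
from h import *
np.set_printoptions(precision=4,suppress=True)
im=cams.camera("side").copy()
s=arm.get_state();print(s['t'],np.array(s['ee_pos']),s['contact_force'],s['joint_velocities'],s['joints'],s['grip_width'])
e=np.array(s['ee_pos']);R=np.array(s['tool_rot']);print(R[:,2])
for d,col in((.011,(255,0,255)),(-.008,(0,255,0)),(-.062,(255,255,0))):
    p=proj("side",e+R[:,2]*d);im[int(round(p[1])),int(round(p[0]))]=col
p=proj("side",e).astype(int);cv2.imwrite("pics/r2.png",cv2.resize(im[p[1]-70:p[1]+50,p[0]-60:p[0]+60],(600,600),interpolation=0)[:,:,::-1])
```

```text
2.5 [0.5575 0.1157 0.1366] [-0.0893 -0.686  -0.0762] [-0.126  -1.4067 -2.0341  0.0327 -0.3411  0.0411] [ 8.0105 11.9231 78.8613 -0.0062 89.1055 71.399 ] -0.00093936266845229
[ 0.0019  0.0002 -1.    ]
```

View pics/r2.png

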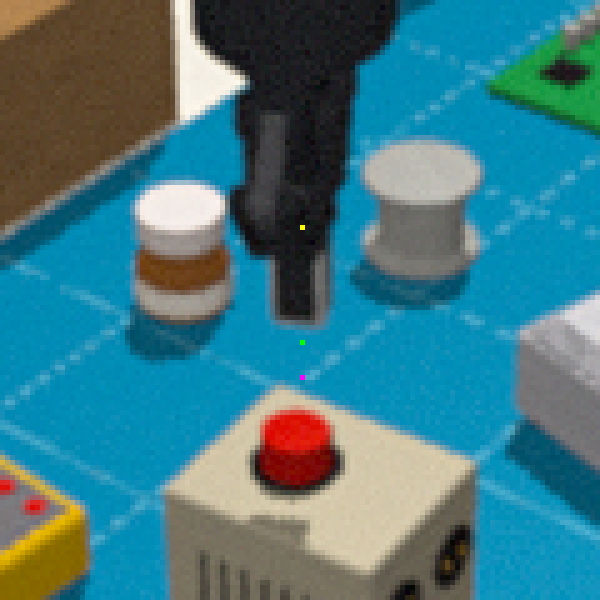

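The tip appears at crop (300,318), against a predicted (302,377). Either it is about 30 mm higher than `tip_extent` implies, or it is offset along the view ray. I'll lower slowly to a height that is safe in both cases and look again.

Call:
{"api": "send_rows", "payload": {"series": [[[0,0,0.003],0],[[0,0,0.007],0],[[0,0,0.011],0],[[0,0,0.015],0],[[0,0,0.019],0],[[0,0,0.022],0],[[0,0,0.022],0],[[0,0,0.022],0],[[0,0,0.022],0]]}}

```text
t: 3.25
ee_pos: [0.557, 0.1159, 0.1127]
tool_rot: [[0.894, 0.448, 0.0], [0.448, -0.894, -0.0], [0.0, 0.0, -1.0]]
contact_force: [0.2, 0.3, 0.5]
grip_width: 0.001
finger_force: 0.0
```

Run:
```python
from h import *
np.set_printoptions(precision=4,suppress=True)
im=cams.camera("side").copy()
s=arm.get_state();print(s['t'],np.array(s['ee_pos']),s['contact_force'],s['joint_velocities'],s['joints'],s['grip_width'])
e=np.array(s['ee_pos']);R=np.array(s['tool_rot']);print(R[:,2])
for d,col in((.011,(255,0,255)),(-.008,(0,255,0)),(-.062,(255,255,0))):
    p=proj("side",e+R[:,2]*d);im[int(round(p[1])),int(round(p[0]))]=col
p=proj("side",e).astype(int);cv2.imwrite("pics/r3.png",cv2.resize(im[p[1]-120:p[1]+60,p[0]-90:p[0]+90],(600,600),interpolation=0)[:,:,::-1])
print(proj("top",[.235,-.469,.21]))
```

```text
3.3 [0.557  0.1159 0.1128] [ 0.8299 -0.0643  0.7614] [ 0.0297 -0.058   0.0285 -0.1326  0.043   0.005 ] [ 8.0361 12.8736 80.5315 -0.0035 86.5671 71.4054] 0.0013954645398643703
[ 0.0005  0.     -1.    ]
[537.4354 401.5457]
```

View pics/r3.png

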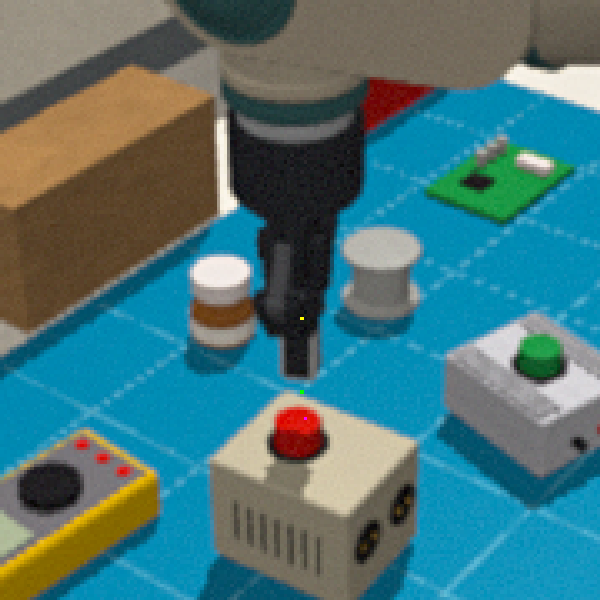

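The tip sits in line above the key at crop (300,378), with the key top at (298,415). Its shadow falls just in front of the key, so it is directly above and simply higher than the model says. I'll creep down and use force to find contact.

Call:
{"api": "send_rows", "payload": {"series": [[[0.001,-0.002,0.004],0],[[0.001,-0.002,0.008],0],[[0.001,-0.002,0.012],0],[[0.001,-0.002,0.015],0],[[0.001,-0.002,0.018],0],[[0.001,-0.002,0.018],0]]}}

```text
t: 3.8
ee_pos: [0.5564, 0.118, 0.0936]
tool_rot: [[0.894, 0.448, -0.001], [0.448, -0.894, -0.0], [-0.001, -0.0, -1.0]]
contact_force: [-1.4, 0.1, -0.2]
grip_width: 0.002
finger_force: 0.0
```

Run:
```python
from h import *
im=cams.camera("side").copy()
s=arm.get_state();print(s['t'],s['ee_pos'],s['contact_force'])
p=proj("side",s['ee_pos']).astype(int);cv2.imwrite("pics/r4.png",cv2.resize(im[p[1]-60:p[1]+60,p[0]-60:p[0]+60],(600,600),interpolation=0)[:,:,::-1])
```

```text
3.85 [0.5566381  0.11801644 0.09407314] [-0.07280036  0.43003252  0.07849664]
```

View pics/r4.png

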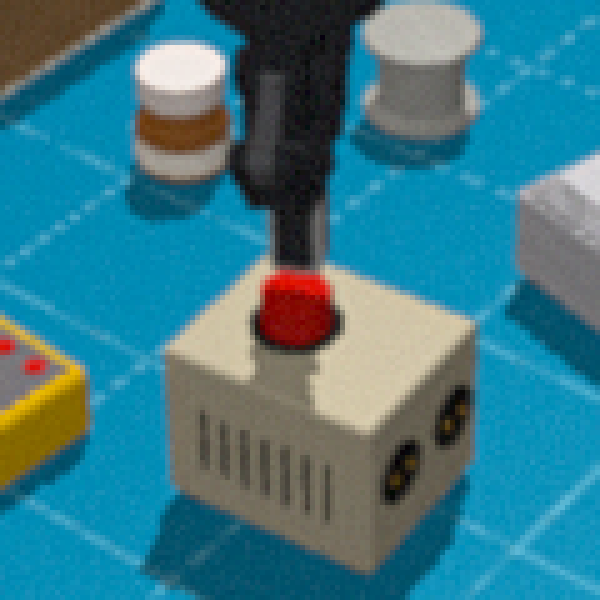

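The fingertip bottom edge is at crop y≈268, right at the far rim of the red key, and the shadow has moved to the key's foot. I'll step down 4 mm and check the red pixel count: if the tip really is above the key it will start to hide red, and if it's behind the key it won't.

Call:
{"api": "send_rows", "payload": {"series": [[[0,0,0.001],0],[[0,0,0.002],0],[[0,0,0.002],0]]}}

```text
t: 4.1
ee_pos: [0.5569, 0.1181, 0.0925]
tool_rot: [[0.894, 0.448, 0.0], [0.448, -0.894, -0.0], [0.0, 0.0, -1.0]]
contact_force: [-0.7, 0.2, -0.2]
grip_width: -0.002
finger_force: 0.0
```

```bash
cat > w.py <<'E'
from k import *
import sys
k=sys.argv[1]
s=arm.get_state();print(s['t'],np.array(s['ee_pos']),np.array(s['contact_force']))
s0=cv2.imread("pics/s0.png")[:,:,::-1].copy();now=cams.camera("side")
print("start",*cen(s0,T[k][1],k),"now",*cen(now,T[k][1],k))
E
python3 w.py red; python3 -c "
from k import *
im=cv2.imread('pics/r4.png')[2::5,2::5,::-1].copy();print(cen(im,(59,62),'red'))"
```

```text
4.1 [0.5569 0.1181 0.0925] [-0.7385  0.1952 -0.1905]
start [308.768  278.1495] (np.int32(302), np.int32(271), np.int32(15), np.int32(15), np.int32(194)) now [308.7473 278.4194] (np.int32(302), np.int32(271), np.int32(15), np.int32(15), np.int32(186))
(array([58.6492, 61.1937]), (np.int32(52), np.int32(54), np.int32(15), np.int32(15), np.int32(191)))
```

Call:
{"api": "send_rows", "payload": {"series": [[[0,0,0.001],0],[[0,0,0.002],0],[[0,0,0.003],0],[[0,0,0.003],0]]}}

```text
t: 4.48
ee_pos: [0.5568, 0.1181, 0.0893]
tool_rot: [[0.894, 0.448, -0.0], [0.448, -0.894, -0.0], [-0.0, -0.0, -1.0]]
contact_force: [0.2, -0.1, 0.2]
grip_width: -0.0
finger_force: 0.0
```

```bash
python3 w.py red
```

```text
4.4833 [0.5568 0.1181 0.0893] [ 0.2246 -0.1178  0.2493]
start [308.768  278.1495] (np.int32(302), np.int32(271), np.int32(15), np.int32(15), np.int32(194)) now [308.6966 278.7416] (np.int32(302), np.int32(272), np.int32(15), np.int32(14), np.int32(178))
```

The red count is falling and its centroid is moving down, so the tip is in front of and above the key. Continuing.

Call:
{"api": "send_rows", "payload": {"series": [[[0,0,0.002],0],[[0,0,0.004],0],[[0,0,0.006],0],[[0,0,0.007],0],[[0,0,0.007],0]]}}

```text
t: 4.95
ee_pos: [0.5567, 0.1181, 0.0821]
tool_rot: [[0.894, 0.448, -0.001], [0.448, -0.894, -0.0], [-0.001, -0.0, -1.0]]
contact_force: [-0.6, -0.2, 0.0]
grip_width: -0.003
finger_force: 0.0
```

```bash
python3 w.py red
```

```text
4.95 [0.5567 0.1181 0.0821] [-0.6126 -0.1586  0.0374]
start [308.768  278.1495] (np.int32(302), np.int32(271), np.int32(15), np.int32(15), np.int32(194)) now [308.5594 279.9231] (np.int32(302), np.int32(273), np.int32(15), np.int32(13), np.int32(143))
```

Call:
{"api": "send_rows", "payload": {"series": [[[0,0,0.001],0],[[0,0,0.002],0],[[0,0,0.003],0],[[0,0,0.003],0]]}}

```text
t: 5.33
ee_pos: [0.5568, 0.1181, 0.0793]
tool_rot: [[0.894, 0.448, -0.0], [0.448, -0.894, -0.0], [-0.0, -0.0, -1.0]]
contact_force: [-0.2, -0.0, -0.2]
grip_width: 0.001
finger_force: 0.0
```

```bash
python3 w.py red
```

```text
5.3333 [0.5568 0.1181 0.0793] [-0.1759 -0.0228 -0.1972]
start [308.768  278.1495] (np.int32(302), np.int32(271), np.int32(15), np.int32(15), np.int32(194)) now [308.5238 280.4524] (np.int32(302), np.int32(274), np.int32(15), np.int32(12), np.int32(126))
```

Call:
{"api": "send_rows", "payload": {"series": [[[0,0,0.001],0],[[0,0,0.002],0],[[0,0,0.003],0],[[0,0,0.003],0]]}}

```text
t: 5.72
ee_pos: [0.557, 0.1181, 0.0768]
tool_rot: [[0.894, 0.448, 0.001], [0.448, -0.894, -0.0], [0.0, 0.0, -1.0]]
contact_force: [-1.1, -0.8, 2.8]
grip_width: 0.001
finger_force: 1.3
```

```bash
python3 w.py red
```

```text
5.7167 [0.557  0.1181 0.0768] [-1.1235 -0.7561  2.7832]
start [308.768  278.1495] (np.int32(302), np.int32(271), np.int32(15), np.int32(15), np.int32(194)) now [308.5085 280.7458] (np.int32(302), np.int32(274), np.int32(15), np.int32(12), np.int32(118))
```

Contact reads 2.8 N at TCP z≈0.077. Now I'll press slowly.

Call:
{"api": "send_rows", "payload": {"series": [[[0,0,0.002],0],[[0,0,0.004],0],[[0,0,0.006],0],[[0,0,0.007],0],[[0,0,0.008],0],[[0,0,0.008],0]]}}

```text
t: 6.27
ee_pos: [0.557, 0.1181, 0.0685]
tool_rot: [[0.894, 0.448, 0.0], [0.448, -0.894, -0.0], [0.0, 0.0, -1.0]]
contact_force: [-0.6, 0.7, 4.8]
grip_width: 0.004
finger_force: 1.9
```

```bash
python3 w.py red
```

```text
6.2667 [0.557  0.1181 0.0685] [-0.6273  0.6706  4.8169]
start [308.768  278.1495] (np.int32(302), np.int32(271), np.int32(15), np.int32(15), np.int32(194)) now [308.3562 282.2055] (np.int32(301), np.int32(278), np.int32(16), np.int32(8), np.int32(73))
```

Call:
{"api": "send_rows", "payload": {"series": [[[0,0,0.001],0],[[0,0,0.0015],0],[[0,0,0.0015],0],[[0,0,-0.005],0],[[0,0,-0.02],0],[[0,0,-0.05],0],[[0,0,-0.06],0],[[0,0,-0.06],0]]}}

```text
t: 6.98
ee_pos: [0.5585, 0.1183, 0.1318]
tool_rot: [[0.894, 0.448, 0.006], [0.448, -0.894, 0.001], [0.006, 0.002, -1.0]]
contact_force: [0.4, -0.2, 0.4]
grip_width: -0.001
finger_force: 0.0
```

Call:
{"api": "send_rows", "payload": {"series": [[[-0.227,0.354,0],0],[[-0.227,0.354,0],0],[[-0.227,0.354,0],0],[[-0.227,0.354,0],0],[[-0.227,0.354,0],0],[[-0.227,0.354,0],0],[[-0.227,0.354,0],0],[[-0.227,0.354,0],0],[[-0.227,0.354,0],0],[[-0.227,0.354,0],0]]}}

```text
t: 7.82
ee_pos: [0.5119, -0.2979, 0.1266]
tool_rot: [[0.894, 0.448, -0.002], [0.448, -0.894, 0.001], [-0.001, -0.002, -1.0]]
contact_force: [0.4, 0.7, 0.7]
grip_width: -0.0
finger_force: 0.0
```

Call:
{"api": "send_rows", "payload": {"series": [[[0,0,0],0],[[0,0,0],0]]}}

```text
t: 7.98
ee_pos: [0.5117, -0.2979, 0.1263]
tool_rot: [[0.896, 0.445, -0.002], [0.445, -0.896, 0.002], [-0.001, -0.003, -1.0]]
contact_force: [0.4, 1.5, -0.1]
grip_width: -0.0
finger_force: 0.0
```

Run:
```python
from k import *
s=arm.get_state();R=np.array(s['tool_rot']);print(s['t'],np.array(s['ee_pos']),R.T@(np.array([.513,-.3,.075])-s['ee_pos']))
t=cams.camera("top");d=cams.camera("side")
ca,cb=cen(t,T["red"][0],"red"),cen(d,(309,280),"red");print("red",ca,cb,*tri(ca[0],cb[0]))
print("yel",cen(t,T["yellow"][0],"yellow"),cen(d,T["yellow"][1],"yellow"))
c=lambda im,x,y:cv2.resize(im[y-50:y+50,x-50:x+50],(400,400),interpolation=0)
cv2.imwrite("pics/y1.png",np.hstack([c(d,309,278),c(d,427,190)])[:,:,::-1])
```

```text
7.9833 [ 0.5117 -0.2979  0.1263] [0.0003 0.0026 0.0513]
red (array([270.3669, 254.7914]), (np.int32(264), np.int32(249), np.int32(14), np.int32(13), np.int32(139))) (array([308.85  , 280.1786]), (np.int32(301), np.int32(275), np.int32(16), np.int32(11), np.int32(140))) [0.5585 0.1182 0.0862] 0.0021218073215134308Traceback (most recent call last):
  File "<stdin>", line 5, in <module>
  File "k.py", line 11, in cen
    i=1+np.argmax(st[1:,4]);x,y,ww,hh,a=st[i]
        ~~~~~~~~~^^^^^^^^^^
    return _wrapfunc(a, 'argmax', axis=axis, out=out, **kwds)
    return bound(*args, **kwds)
ValueError: attempt to get argmax of an empty sequence
```

Red is in by about 10 mm (its side-view top edge dropped 4 px) and its unit hasn't moved. Next is yellow, with contact expected at TCP z≈0.062.

Call:
{"api": "send_rows", "payload": {"series": [[[0,0.002,0.01],0],[[0,0.002,0.02],0],[[0,0.002,0.03],0],[[0,0.002,0.04],0],[[0,0.002,0.047],0],[[0,0.002,0.052],0],[[0,0.002,0.055],0],[[0,0.002,0.057],0],[[0,0.002,0.057],0],[[0,0.002,0.057],0]]}}

```text
t: 8.92
ee_pos: [0.5141, -0.2982, 0.072]
tool_rot: [[0.894, 0.448, 0.001], [0.448, -0.894, -0.001], [0.0, 0.001, -1.0]]
contact_force: [-1.3, 0.5, -0.0]
grip_width: -0.004
finger_force: 0.0
```

```bash
python3 w.py yellow
python3 - <<'E'
from h import *
d=cams.camera("side")
cv2.imwrite("pics/y1.png",cv2.resize(d[150:250,377:477],(500,500),interpolation=0)[:,:,::-1])
E
```

```text
8.9167 [ 0.5141 -0.2982  0.072 ] [-1.2579  0.4514 -0.0394]
start [427.3267 206.86  ] (np.int32(421), np.int32(201), np.int32(14), np.int32(13), np.int32(150)) now [427.3209 207.4776] (np.int32(421), np.int32(202), np.int32(14), np.int32(12), np.int32(134))
```

View pics/y1.png

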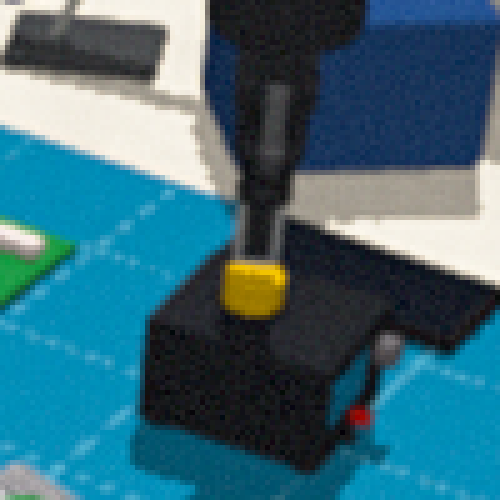

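The fingertip at crop (262,262) is centred over the yellow key and just starting to hide it. I'll keep lowering.

Call:
{"api": "send_rows", "payload": {"series": [[[0,0.001,0.002],0],[[0,0.001,0.004],0],[[0,0.001,0.006],0],[[0,0.001,0.008],0],[[0,0.001,0.009],0],[[0,0.001,0.009],0]]}}

```text
t: 9.52
ee_pos: [0.5143, -0.2989, 0.0624]
tool_rot: [[0.894, 0.448, -0.0], [0.448, -0.894, 0.0], [-0.0, -0.0, -1.0]]
contact_force: [1.0, 0.2, -0.0]
grip_width: -0.001
finger_force: 0.0
```

```bash
python3 w.py yellow
```

```text
9.5167 [ 0.5143 -0.2989  0.0624] [ 0.9585  0.1733 -0.0356]
start [427.3267 206.86  ] (np.int32(421), np.int32(201), np.int32(14), np.int32(13), np.int32(150)) now [427.4078 208.6019] (np.int32(421), np.int32(203), np.int32(14), np.int32(11), np.int32(103))
```

Call:
{"api": "send_rows", "payload": {"series": [[[0,0,0.001],0],[[0,0,0.002],0],[[0,0,0.002],0]]}}

```text
t: 9.82
ee_pos: [0.5145, -0.299, 0.0609]
tool_rot: [[0.894, 0.448, 0.0], [0.448, -0.894, -0.0], [0.0, 0.001, -1.0]]
contact_force: [-1.0, -0.2, 2.3]
grip_width: 0.004
finger_force: 1.5
```

Call:
{"api": "send_rows", "payload": {"series": [[[0,0,0.002],0],[[0,0,0.004],0],[[0,0,0.006],0],[[0,0,0.008],0],[[0,0,0.009],0],[[0,0,0.0095],0],[[0,0,0.0095],0]]}}

```text
t: 10.4
ee_pos: [0.5145, -0.299, 0.0512]
tool_rot: [[0.894, 0.448, 0.0], [0.448, -0.894, -0.0], [0.0, 0.001, -1.0]]
contact_force: [-1.2, 0.6, 3.9]
grip_width: -0.002
finger_force: 2.4
```

Call:
{"api": "send_rows", "payload": {"series": [[[0,0,-0.005],0],[[0,0,-0.02],0],[[0,0,-0.04],0],[[0,0,-0.06],0],[[0,0,-0.065],0],[[0,0,-0.065],0]]}}

```text
t: 10.9
ee_pos: [0.5152, -0.2995, 0.1177]
tool_rot: [[0.894, 0.448, 0.003], [0.448, -0.894, -0.002], [0.002, 0.003, -1.0]]
contact_force: [-0.0, 0.5, -1.1]
grip_width: -0.001
finger_force: 0.0
```

```bash
python3 w.py yellow
```

```text
10.9 [ 0.5152 -0.2995  0.1177] [-0.042   0.4654 -1.0538]
start [427.3267 206.86  ] (np.int32(421), np.int32(201), np.int32(14), np.int32(13), np.int32(150)) now [427.1224 208.8265] (np.int32(421), np.int32(205), np.int32(13), np.int32(9), np.int32(98))
```

The yellow key is in: its top edge dropped 4 px and its column is unchanged. On to green.

Call:
{"api": "send_rows", "payload": {"series": [[[0.092,-0.206,0],0],[[0.092,-0.206,0],0],[[0.092,-0.206,0],0],[[0.092,-0.206,0],0],[[0.092,-0.206,0],0],[[0.092,-0.206,0],0],[[0.092,-0.206,0],0],[[0.092,-0.206,0],0],[[0.092,-0.206,0],0]]}}

```text
t: 11.7
ee_pos: [0.5039, -0.0742, 0.115]
tool_rot: [[0.894, 0.448, -0.002], [0.448, -0.894, -0.0], [-0.002, -0.001, -1.0]]
contact_force: [-0.2, 0.1, -0.4]
grip_width: -0.003
finger_force: 0.0
```

```bash
python3 -c "
from h import *
s=arm.get_state();R=np.array(s['tool_rot']);print(s['t'],s['ee_pos'],R.T@(np.array([.504,-.074,.057])-s['ee_pos']))"
```

```text
11.7 [ 0.5038843  -0.07424785  0.1149885 ] [ 0.00030369 -0.00013188  0.0579882 ]
```

Call:
{"api": "send_rows", "payload": {"series": [[[0,0,0.01],0],[[0,0,0.02],0],[[0,0,0.03],0],[[0,0,0.04],0],[[0,0,0.048],0],[[0,0,0.054],0],[[0,0,0.058],0],[[0,0,0.06],0],[[0,0,0.06],0],[[0,0,0.06],0]]}}

```text
t: 12.53
ee_pos: [0.5045, -0.0736, 0.0564]
tool_rot: [[0.894, 0.448, 0.001], [0.448, -0.894, -0.0], [0.0, 0.001, -1.0]]
contact_force: [-0.3, -0.8, 0.5]
grip_width: -0.004
finger_force: 0.0
```

```bash
python3 w.py green
python3 - <<'E'
from h import *
d=cams.camera("side")
cv2.imwrite("pics/g1.png",cv2.resize(d[195:315,322:442],(600,600),interpolation=0)[:,:,::-1])
E
```

```text
12.5333 [ 0.5045 -0.0736  0.0564] [-0.3334 -0.7826  0.4941]
start [381.5    255.4154] (np.int32(376), np.int32(250), np.int32(12), np.int32(12), np.int32(130)) now [381.431  256.0345] (np.int32(375), np.int32(251), np.int32(13), np.int32(11), np.int32(116))
```

View pics/g1.png

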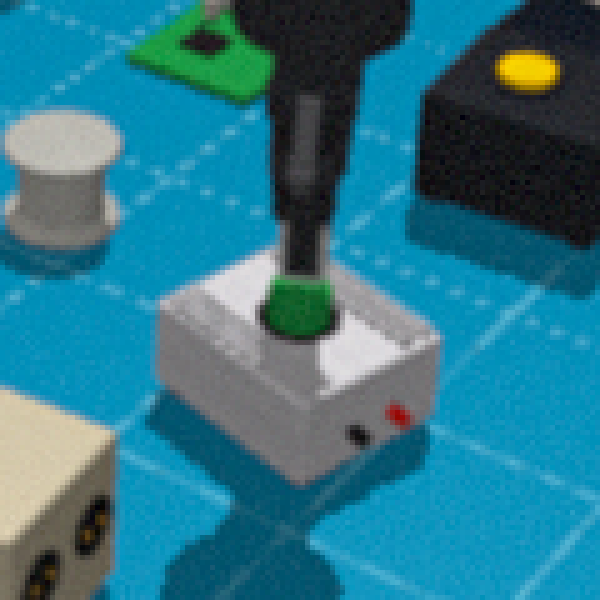

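The tip at crop (303,278) is centred over the green key, and yellow (527,70) is visibly pressed.

Call:
{"api": "send_rows", "payload": {"series": [[[0,0,0.002],0],[[0,0,0.004],0],[[0,0,0.006],0],[[0,0,0.008],0],[[0,0,0.009],0],[[0,0,0.009],0]]}}

```text
t: 13.13
ee_pos: [0.5042, -0.0735, 0.0469]
tool_rot: [[0.894, 0.448, -0.0], [0.448, -0.894, 0.0], [-0.0, -0.0, -1.0]]
contact_force: [0.7, 0.2, 0.9]
grip_width: -0.001
finger_force: 0.0
```

Call:
{"api": "send_rows", "payload": {"series": [[[0,0,0.001],0],[[0,0,0.001],0]]}}

```text
t: 13.3
ee_pos: [0.5044, -0.0736, 0.0462]
tool_rot: [[0.894, 0.448, 0.0], [0.448, -0.894, -0.0], [0.0, 0.0, -1.0]]
contact_force: [-0.9, 0.4, 1.5]
grip_width: -0.001
finger_force: 0.8
```

Contact at about 0.0462, so I'll press about 9.5 mm.

Call:
{"api": "send_rows", "payload": {"series": [[[0,0,0.002],0],[[0,0,0.004],0],[[0,0,0.006],0],[[0,0,0.008],0],[[0,0,0.009],0],[[0,0,0.01],0],[[0,0,0.01],0]]}}

```text
t: 13.88
ee_pos: [0.5044, -0.0736, 0.0361]
tool_rot: [[0.894, 0.448, 0.0], [0.448, -0.894, -0.0], [0.0, 0.0, -1.0]]
contact_force: [-0.5, 0.5, 2.9]
grip_width: -0.004
finger_force: 2.1
```

Call:
{"api": "send_rows", "payload": {"series": [[[0,0,-0.005],0],[[0,0,-0.02],0],[[0,0,-0.04],0],[[0,0,-0.07],0],[[0,0,-0.1],0],[[0,0,-0.13],0],[[0,0,-0.15],0],[[0,0,-0.15],0],[[0,0,-0.15],0],[[0,0,-0.15],0]]}}

```text
t: 14.72
ee_pos: [0.5038, -0.0735, 0.1848]
tool_rot: [[0.894, 0.448, -0.002], [0.448, -0.894, 0.0], [-0.001, -0.001, -1.0]]
contact_force: [0.5, -0.1, -1.0]
grip_width: 0.0
finger_force: 0.0
```

```bash
python3 w.py green; python3 w.py yellow|tail -1; python3 w.py red|tail -1
```

```text
14.7167 [ 0.5038 -0.0735  0.1848] [ 0.4506 -0.1154 -0.9991]
start [381.5    255.4154] (np.int32(376), np.int32(250), np.int32(12), np.int32(12), np.int32(130)) now [381.2386 257.3295] (np.int32(375), np.int32(254), np.int32(14), np.int32(8), np.int32(88))
start [427.3267 206.86  ] (np.int32(421), np.int32(201), np.int32(14), np.int32(13), np.int32(150)) now [427.0417 208.8125] (np.int32(421), np.int32(205), np.int32(13), np.int32(9), np.int32(96))
start [308.768  278.1495] (np.int32(302), np.int32(271), np.int32(15), np.int32(15), np.int32(194)) now [308.8623 280.1159] (np.int32(301), np.int32(275), np.int32(16), np.int32(11), np.int32(138))
```

All three key tops dropped by about 10 mm, the units haven't moved, and the hand is clear. Handing in.

```bash
python3 -c "
from bench import arm
print(arm.sign_off())"
```

```text
the job is handed in; nothing more can be done
None
```

I pressed the red, yellow and green keys in that order, each about 10 mm in by the camera and arm readings; the blue key was never approached, the hand is clear, and the job was handed in at about 15 s of the 50 s limit.

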